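# Test the packing conveyor's stop button and restart it

## Robot

A 6-joint arm with a two-finger parallel gripper is mounted at the origin on the work surface. World frame = base frame: x ahead of the robot, y to its left, z up, the work surface at z = 0. Lengths are in m, angles in rad, forces in N, time in s.
With the tool pointing down it reaches from about 0.25 to 0.775 m from the base axis. Payload 4 kg.
Tool frame: the origin (TCP) lies between the finger pads; the fingertips stand 25 mm ahead of it and the grasp point (between the pads) lies 6 mm ahead of it (robot.tip_reach is the z of the fingertips in the tool frame, in m); z points along the fingers, y is the line along which they close (so a half turn about z gives the same grasp; the last joint's range is limited). The gripper opens to 94 mm and grips with 3 to 60 N. Pads are 16 mm wide; open, the fingers measure 119 mm over their backs; the gripper's body (75 mm by 177 mm) begins 78 mm behind the grasp point.
Start: joints at [-1.376, 0.087, 1.371, -0, 1.684, -0.103], TCP at [0.161, -0.526, 0.21] pointing down, gripper open.
Joint ranges: [-3.1, 3.1], [-0.76, 2.03], [0.27, 2.55], [-1.08, 4.22], [0.17, 2.65], [-2.57, 2.57]. Speed limits (rad/s): [2.79, 2.79, 3.14, 3.14, 3.14, 3.14].

## Interface

Orientations are given as [roll, pitch, yaw] about the fixed x, y, z axes, in that order (R = Rz(yaw) Ry(pitch) Rx(roll)).
In Python, from bench import robot gives the robot as it stands. The module is installed in compiled form; this text tells all that it offers.
- The arm moves only by the shell command python3 -m handwheel 'ROWS'. ROWS is JSON, a list of rows, each a list of 3 entries, a list of its own where there are three numbers: the turn, a rotation vector about the world's x, y, z in units of 90 degrees (1.0 is 90 degrees), then the shift along the world's x, y, z in units of 0.05 m (1.0 is 0.05 m), then the closure, from 0 (fully open) to 1 (shut). A call has 1 to 5 rows; each row shifts and turns the commanded pose from where the row before left it; what a row does not reach is not made up. A row lasts 1/10 s, in which the tool goes at most 50 mm and 8.59 degrees, less where a joint would pass 70% of its speed; a pose out of reach is approached as far as the arm can. A call with a number of a shift or a turn outside -1 to 1 is refused whole. A call with a gripper value outside its range is refused whole. The fingers move at their own pace and stop on an object; the grip force is fixed at half the most. Time passes only in rows, so rows that do not move let the fingers close. It gives the time, the measured TCP pose, the force, the opening and the grip force at its end, in the units of the state.
- robot.get_obs(): the state, without advancing time (a new reading comes with each control period).
- robot.snapshot(name): name is "scene" or "top" or "wrist"; returns (picture, depth): 384x512x3 uint8, red, green, blue; 384x512 float32, m along the optical axis (not along the pixel's ray), 0 where there is no reading.
- robot.calibration(name): a dict with "mtx" (3x3 intrinsics, pixels), "extrinsics" (4x4, takes a point from camera to world coordinates); the wrist camera has in their place "hand_eye" (4x4, takes a point from camera to tool coordinates, whose origin is the TCP and whose axes are the flange's). Camera axes: x right, y down, z forward; pixel columns grow to the right and rows downward; lengths in m; the calibration is good to about 2 mm. A picture is of the moment at which its call begins: read the wrist's pose just before it. calibration takes no time and is no camera call.
- robot.close_job(): hands the job in; it is judged then, once.
Trained networks look in the newest picture that a camera, given by its name, has taken for a name from the list of things; names that differ only in an ending like _2 or _b are one class to them, and where a whole thing is asked for, a point or a joint stands for the part that bears it (a point fixed in the world has none). Each returns a list of dicts, best first, with "p" (0 to 1); they miss things now and then, are a little off and sometimes report something else, mostly with a low value. They report only what shows in the picture. A call takes as long as a camera call. They do not tell look-alikes from the thing itself.
- robot.boxes_of(query, camera): "bbox" ([left, top, right, bottom] in pixels, round what is visible of it).
The state is a dict: "time": time; "joint_positions": joint angles; "qvel": joint speeds; "joint_torque": joint torques, N m; "tool_pos": TCP position; "ee_rot": TCP orientation; "wrist_force": force on the tool from outside, world axes, zero at the start; "wrist_torque": the same for the moment, N m; "width": finger opening in m; "finger_force": force on a finger pad.
Only numpy, scipy, OpenCV 4.12 (cv2) and the standard library are available. Lean on these libraries where they do the work, as an engineer would, in place of code of your own. Each camera call takes 0.05 s, during which the arm holds its last target. There are 200 camera calls.

## Task

Test the stop of the packing conveyor: press the red mushroom button on the yellow box in until it stays latched, then push one of its lobes round clockwise with a fingertip until the button springs back out and turns home. Then press the green start button on the grey box fully in and let it go. Do not press the white button, nor the green one while the stop is still in, and leave everything else on the bench where it is.

Things in the scene. Friction and masses are not known exactly. Their poses are not given: they have to be found in the camera images.
- stop_box: Yellow stop station fixed to the bench, 100 x 100 mm (on a 130 x 100 x 6 mm steel foot), its flat yellow top 74 mm above the bench with a low black collar (60 mm across) in the middle up to 80 mm. Origin: centre of its underside; z up. The red mushroom button sits over its middle.
- stop_top (a point): Centre of the top of the red mushroom button, on its vertical axis, 124 mm above the bench when out; sinks and turns with the button, x axis towards lobe a. The button is a dome 58 mm across and 22 mm thick with three lobes 120 degrees apart, reaching 47 mm from the axis. White arrows on the dome show the release direction.
- stop_lobe_a (a point): Middle of the first lobe of the red button: 36 mm from the axis and 13 mm below the top of the dome. Each lobe is 22 mm wide, 18 mm thick, round-ended. The lobes' undersides are 22 mm above the black collar (28 mm above the yellow top) when out, 8.5 mm less when latched in. Turns and sinks with the button.
- stop_lobe_b (a point): Same point on the second lobe, 120 degrees counter-clockwise (seen from above) from the first.
- stop_lobe_c (a point): Same point on the third lobe, 120 degrees clockwise (seen from above) from the first.
- stop_press (a joint): How far the red button is in, m: 0 fully out, 0.010 hard against its stop. Slowly pressed it takes 2 to 5 N, and has a hard stop, so 7 to 10 N is ample; past about 0.0085 a latch catches, and when let go the button stays in at about 0.0085. If it is let go earlier it springs back out. It latches only if it is not turned while being pressed.
- stop_twist (a joint): How far the red button is turned, rad: 0 at rest, growing clockwise seen from above, up to 1.0. A spring (about 0.02 N m at rest, 0.06 N m fully turned: 1 to 2 N at a lobe) turns it back to 0 when let go. Turned past 0.45 to 0.6 while latched, the latch lets go and the button springs out.
- start_box: Grey start station fixed to the bench, 80 x 170 x 56 mm, long side along its own y. Origin: centre of its underside; z up. On its top are two buttons of one size (36 mm across, in steel rings 52 mm across and 12 mm high): green at y = +45 mm, white at y = -45 mm.
- start_top (a point): Centre of the top of the green start button, 74 mm above the bench (18 mm above the grey box) when out.
- start (a joint): How far the green button is pressed, m: 0 out, 0.006 fully in, which takes about 5 N. Springs back by itself.
- jog_top (a point): Centre of the top of the white jog button, 74 mm above the bench; not to be pressed.
- jog (a joint): How far the white button is pressed, m: 0 out, 0.006 fully in.
- small_box_mid (a point): Centre (half-way up) of a bystander: small sealed carton 120 x 90 x 50 mm on the bench. To be left alone.
- tape_roll_mid (a point): Centre (half-way up) of a bystander: roll of brown parcel tape lying flat, 92 mm across, 48 mm high. To be left alone.
- mug_mid (a point): Centre (half-way up) of a bystander: blue mug, 80 mm across, 90 mm high. To be left alone.
- glue_jar_mid (a point): Centre (half-way up) of a bystander: jar with white lid, 60 mm across, 85 mm high. To be left alone.
- marker_mid (a point): Centre (half-way up) of a bystander: marker pen lying on the bench, about 120 mm long, 17 mm thick. To be left alone.
- stamp_mid (a point): Centre (half-way up) of a bystander: wooden hand stamp standing on its 30 x 50 mm foot, 64 mm high. To be left alone.
There are look-alikes about, which are no part of the job. Of the things like the stop_box, leave any that is pink; of the rest the smaller one is meant.

How it is judged:
On the way, in this order (a step that is already met when the one before it is completed fails the run):
1. the red button is pressed in to its latch without being turned (value of joint stop_press above 0.0078 m and value of joint stop_twist below 0.2 rad), for 0.2 s.
2. the red button, still in, is turned clockwise (value of joint stop_press above 0.007 m and value of joint stop_twist above 0.25 rad).
3. the latch lets go and the red button springs fully out (value of joint stop_press below 0.0015 m), for 0.1 s.
4. the green button is pressed fully in (value of joint start above 0.0045 m), for 0.05 s.
At the end, for the whole second after the job is handed in: After pressing (7.8 mm, 0.2 s), turning, springing out and the green press (4.5 mm), in order: red button out (within 1.5 mm) and turned home (within 0.1 rad), green and white buttons out (within 1 mm), no bystander moved 30 mm (value of joint stop_press below 0.0015 m and value of joint stop_twist below 0.1 rad and value of joint each of start, jog below 0.001 m and distance of each of small_box_mid, tape_roll_mid, mug_mid, glue_jar_mid, marker_mid, stamp_mid from where it was at the start of the episode below 0.03 m); the robot touches nothing.
It fails at once if the white jog button is pressed (more than 2 mm) (value of joint jog above 0.002 m).
It fails at once if the green button is pressed (more than 2 mm) while the red one is in (more than 3 mm) (value of joint start above 0.002 m and value of joint stop_press above 0.003 m).
It fails at once if a bystander is pushed, lifted or carried 30 mm or more (distance of any of small_box_mid, tape_roll_mid, mug_mid, glue_jar_mid, marker_mid, stamp_mid from where it was at the start of the episode above 0.03 m).
It also fails if it takes over 64 s, if anything falls off the work surface, if the arm or the gripper's body presses on something with over 40 N, if the wrist force passes 120 N, or if a joint passes its speed limit or range.

## Working session

There is one attempt and no reset: what is moved stays moved. The work goes in short steps, Python scripts to look and compute and a shell command to move; the robot and the scene stay as the last step left them, time stands still between calls to the robot, and variables do not carry over. Pictures are saved under pics/ and viewed, at most 10 in all, crops included, and the job is handed in when it is done.

```bash
mkdir -p pics
python3 - <<'E'
from bench import robot
import cv2,numpy as np
o=robot.get_obs();print(o['time'],o['tool_pos'],o['ee_rot'],o['width'])
ims=[]
for n in ("scene","top"):
    im,d=robot.snapshot(n);np.savez(f"{n}.npz",im=im,d=d,**robot.calibration(n));cv2.imwrite(f"pics/{n}0.png",im[:,:,::-1])
    for q in ("stop_box","start_box"):
        print(n,q,[(np.round(b['bbox']).astype(int).tolist(),round(b['p'],2)) for b in robot.boxes_of(q,n)])
E
```

```text
0.0 [ 0.16128981 -0.52528683  0.20893125] [-3.13947614e+00 -2.18474046e-04  2.97821843e-01] 0.09401226744529406
scene stop_box [([178, 166, 216, 216], 0.98), ([292, 161, 332, 216], 0.78), ([250, 102, 307, 171], 0.61), ([188, 218, 251, 275], 0.46)]
scene start_box [([191, 217, 249, 274], 0.87), ([227, 224, 237, 238], 0.47)]
top stop_box [([156, 224, 211, 290], 0.67), ([167, 155, 212, 201], 0.59), ([289, 212, 328, 265], 0.59), ([385, 193, 420, 239], 0.39)]
top start_box [([280, 146, 343, 191], 0.69)]
```

View pics/top0.png

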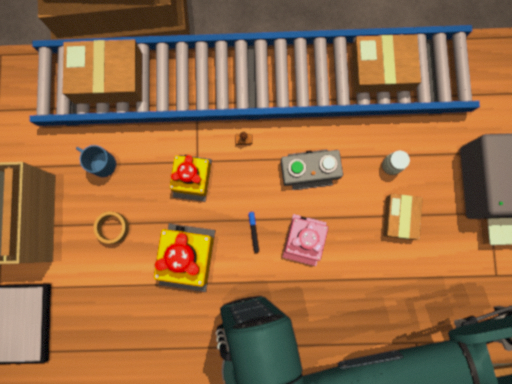

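View pics/scene0.png

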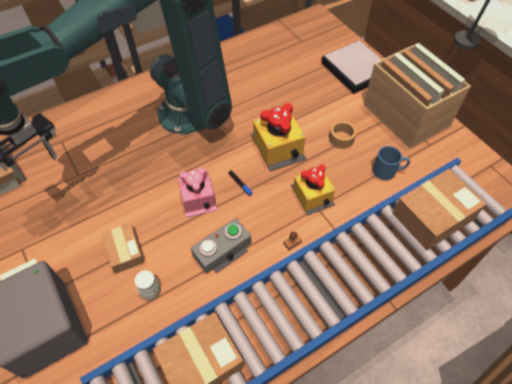

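Candidates in the top picture are the small yellow box (189,175), the larger yellow box (183,258) and the pink one (306,240). I choose the smaller yellow one at (189,175). The start box is at (311,167), with green at (297,168) and white at (328,162). Next I'll measure them and check with a crop.

```bash
cat > h.py <<'E'
import numpy as np,cv2
def world(d,K,T,mask=None):
    v,u=np.nonzero((d>0)&mask); z=d[v,u]
    p=np.c_[(u-K[0,2])/K[0,0]*z,(v-K[1,2])/K[1,1]*z,z]
    return p@T[:3,:3].T+T[:3,3],u,v
E
python3 - <<'E'
from h import *
from scipy.optimize import minimize
for n,boxes in (("top",{"stop":(160,145,220,210),"big":(150,218,218,295),"start":(275,140,350,195)}),("scene",{"stop":(288,155,338,220),"start":(188,215,254,277)})):
    f=np.load(n+".npz");hsv=cv2.cvtColor(f['im'],cv2.COLOR_RGB2HSV);H,S,V=hsv[...,0].astype(int),hsv[...,1],hsv[...,2]
    for k,(a,b,c,e) in boxes.items():
        w=np.zeros(H.shape,bool);w[b:e,a:c]=1
        cols={"red":((H<6)|(H>174))&(S>170)&(V>90),"yellow":(H>20)&(H<35)&(S>150)&(V>150)} if k!="start" else {"green":(H>45)&(H<80)&(S>120),"white":(S<40)&(V>190),"grey":(S<60)&(V>60)}
        for cn,m in cols.items():
            P,u,v=world(f['d'],f['mtx'],f['extrinsics'],w&m)
            if k!="start" and cn=="red": P=P[P[:,2]>.085]
            if cn=="grey": P=P[(P[:,2]>.045)&(P[:,2]<.065)]
            if cn=="yellow": P=P[P[:,2]>.066]
            if cn in("green","white"): P=P[P[:,2]>.065]
            if len(P)<3: print(n,k,cn,len(P));continue
            print(n,k,cn,len(P),"mean",P.mean(0).round(4),"zmax",P[:,2].max().round(4),"rect",[np.round(x,4) for x in cv2.minAreaRect(P[:,:2].astype(np.float32))])
            if cn=="red":
                t=P[P[:,2]>np.percentile(P[:,2],90)];print("  top",t.mean(0).round(4))
f=np.load("top.npz");im=f['im'];a=cv2.resize(im[145:215,155:225],(500,500),interpolation=2)
cv2.imwrite("pics/c1.png",a[...,::-1])
E
```

```text
top stop red 345 mean [0.5518 0.1838 0.1204] zmax 0.1316 rect [array([0.549 , 0.1782]), array([0.0683, 0.077 ]), np.float64(49.544)]
  top [0.5538 0.1837 0.1263]
top stop yellow 541 mean [0.5546 0.1753 0.0731] zmax 0.0858 rect [array([0.556 , 0.1859]), array([0.0999, 0.1003]), np.float64(80.4297)]
top big red 815 mean [0.3211 0.1996 0.1682] zmax 0.1788 rect [array([0.3334, 0.2009]), array([0.1088, 0.0961]), np.float64(81.5029)]
  top [0.3246 0.1982 0.1741]
top big yellow 1225 mean [0.3244 0.193  0.1021] zmax 0.1654 rect [array([0.3218, 0.2028]), array([0.1385, 0.138 ]), np.float64(80.3654)]
top start green 96 mean [ 0.564  -0.1212  0.0771] zmax 0.0834 rect [array([ 0.564 , -0.1217]), array([0.0283, 0.0296]), np.float64(47.4405)]
top start white 215 mean [ 0.5738 -0.1882  0.0734] zmax 0.0851 rect [array([ 0.5696, -0.1655]), array([0.0475, 0.1333]), np.float64(4.9599)]
top start grey 1084 mean [ 0.5672 -0.1623  0.0556] zmax 0.065 rect [array([ 0.5707, -0.1648]), array([0.0815, 0.1661]), np.float64(5.3698)]
scene stop red 264 mean [0.5627 0.1809 0.1197] zmax 0.1285 rect [array([0.5537, 0.1788]), array([0.0705, 0.0797]), np.float64(49.4418)]
  top [0.5556 0.1792 0.1263]
scene stop yellow 261 mean [0.5808 0.1762 0.0743] zmax 0.0834 rect [array([0.5625, 0.1864]), array([0.0967, 0.0944]), np.float64(79.6515)]
scene start green 68 mean [ 0.5717 -0.121   0.0782] zmax 0.0832 rect [array([ 0.5702, -0.121 ]), array([0.0258, 0.028 ]), np.float64(0.8913)]
scene start white 216 mean [ 0.578  -0.1927  0.0731] zmax 0.0849 rect [array([ 0.5752, -0.1639]), array([0.047 , 0.1371]), np.float64(3.7387)]
scene start grey 902 mean [ 0.5838 -0.1704  0.0556] zmax 0.065 rect [array([ 0.5753, -0.1658]), array([0.0792, 0.1674]), np.float64(4.9862)]
```

View pics/c1.png

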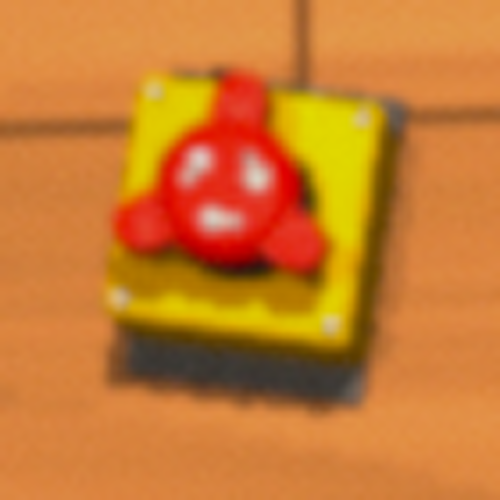

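The crop shows the yellow box (74 mm top) with a red button centred at about crop (235,190) and lobes pointing up, lower left and lower right. The measured 100 mm top fits. I'll set out for a point above it with the fingers shut.

```bash
python3 -m handwheel '[[[0,0,0],[0,0.4,0.9],1],[[0,0,0.09],[0.44,0.88,0],1],[[0,0,0.09],[0.44,0.88,0],1],[[0,0,0.09],[0.44,0.88,0],1],[[0,0,0.09],[0.44,0.88,0],1]]'
python3 -m handwheel '[[[0,0,0.09],[0.44,0.88,0],1],[[0,0,0.09],[0.44,0.88,0],1],[[0,0,0.09],[0.44,0.88,0],1],[[0,0,0],[0.44,0.88,0],1],[[0,0,0],[0.44,0.88,0],1]]'
```

```text
time: 0.8
tool_pos: [0.2498, -0.3281, 0.2552]
ee_rot: [3.141, -0.0, 0.868]
wrist_force: [1.1, -0.0, 0.4]
width: 0.0572
finger_force: 0.0
time: 1.3
tool_pos: [0.3598, -0.1079, 0.2554]
ee_rot: [3.14, 0.0, 1.287]
wrist_force: [0.7, -0.5, 0.3]
width: 0.0174
finger_force: 0.0
```

```bash
python3 -m handwheel '[[[0,0,0],[0.44,0.88,0],1],[[0,0,0],[0.44,0.88,0],1],[[0,0,0],[0.44,0.88,0],1],[[0,0,0],[0.44,0.88,0],1],[[0,0,0],[0.5,0.8,0],1]]'
python3 -m handwheel '[[[0,0,0],[0.5,0.8,0],1],[[0,0,0],[0,0,0],1],[[0,0,0],[0,0,0],1]]'
python3 - <<'E'
from h import *
from bench import robot
from scipy.spatial.transform import Rotation as R
o=robot.get_obs();im,d=robot.snapshot("wrist");c=robot.calibration("wrist")
T=np.eye(4);T[:3,:3]=R.from_euler('xyz',o['ee_rot']).as_matrix();T[:3,3]=o['tool_pos'];T=T@c['hand_eye']
np.savez("w1.npz",im=im,d=d,K=c['mtx'],T=T);cv2.imwrite("pics/w1.png",im[...,::-1])
print(o['tool_pos'],c['hand_eye'].round(3).tolist(),robot.tip_reach)
H,S,V=cv2.split(cv2.cvtColor(im,cv2.COLOR_RGB2HSV));H=H.astype(int)
P,u,v=world(d,c['mtx'],T,((H<6)|(H>174))&(S>170)&(V>90));P=P[(P[:,2]>.085)]
t=P[P[:,2]>.119];print(len(P),"top",t.mean(0).round(4),P[:,2].max())
cx=t.mean(0)[:2]
q=P[:,:2]-cx;r=np.hypot(*q.T);a=np.degrees(np.arctan2(q[:,1],q[:,0]));h=np.histogram(a[(r>34)&(r<48)],36,(-180,180));print([(int(e),int(n)) for n,e in zip(h[0],h[1]) if n])
a=a[r>.034];print(np.histogram(a,36,(-180,180))[0])
E
```

```text
time: 1.8
tool_pos: [0.4727, 0.1086, 0.2554]
ee_rot: [3.141, -0.0, 1.289]
wrist_force: [0.6, -0.8, 0.4]
width: 0.0004
finger_force: 0.0
time: 2.1
tool_pos: [0.4972, 0.1467, 0.2543]
ee_rot: [-3.14, 0.001, 1.289]
wrist_force: [-0.6, -0.3, 0.2]
width: 0.0007
finger_force: 0.0
[0.49720154 0.14672845 0.25425214] [[-0.0, -0.97, -0.244, 0.07], [1.0, 0.0, -0.001, 0.0], [0.001, -0.244, 0.97, -0.175], [0.0, 0.0, 0.0, 1.0]] 0.025
11475 top [0.4002 0.197  0.1546] 0.17468441202880852
[]
[1094 1596  517    0    0    0    0    0    0    0    0    0    0    0
    0    3  670 1688  995  139    0    0    0    0    0    0    0    0
    0    0    0    0  901 1094  803  990]
```

View pics/w1.png

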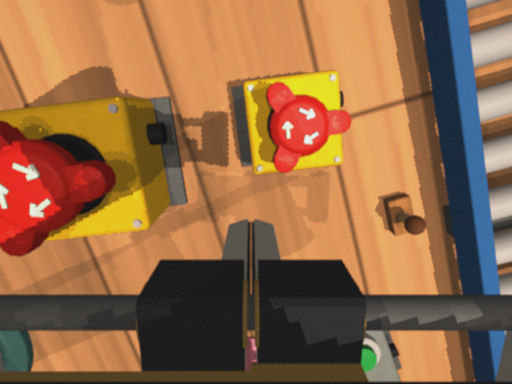

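The wrist view shows the small stop's dome at (299,125), with lobes at (343,122), (277,92) and (285,160). The large stop is at the left and the green button at (369,357). Now I'll fit the centre and lobe angle.

```bash
cat > fit.py <<'E'
from h import *
from scipy.optimize import minimize
def fit(f):
    H,S,V=cv2.split(cv2.cvtColor(f['im'],cv2.COLOR_RGB2HSV));H=H.astype(int)
    P,u,v=world(f['d'],f['K'],f['T'],((H<6)|(H>174))&(S>150)&(V>80))
    P=P[(P[:,2]>.085)&(P[:,0]>.48)&(P[:,1]>.1)]
    g=P[:,:2]
    def sd(p):  # silhouette distance (outside positive)
        q=g-p[:2];s=np.linalg.norm(q,axis=1)-.029
        for k in range(3):
            a=p[2]+k*2.0944;e=np.array([np.cos(a),np.sin(a)]);t=np.clip(q@e,0,.036)
            s=np.minimum(s,np.linalg.norm(q-t[:,None]*e,axis=1)-.011)
        return s
    t=P[P[:,2]>np.percentile(P[:,2],85)]
    # grid: union of model area should equal observed area
    from scipy.spatial import cKDTree
    gg=np.mgrid[-.05:.05:.002,-.05:.05:.002].reshape(2,-1).T
    tr=cKDTree(g)
    def cost(p):
        out=np.maximum(sd(p),0);
        q=gg;s=np.linalg.norm(q,axis=1)-.029
        for k in range(3):
            a=p[2]+k*2.0944;e=np.array([np.cos(a),np.sin(a)]);tt=np.clip(q@e,0,.036)
            s=np.minimum(s,np.linalg.norm(q-tt[:,None]*e,axis=1)-.011)
        m=gg[s<0]+p[:2];dd=np.minimum(tr.query(m)[0],.01)
        return 1e6*((out**2).mean()+(dd**2).mean())
    best=min((minimize(cost,[*t.mean(0)[:2],a],method='Nelder-Mead',options=dict(initial_simplex=np.array([t.mean(0)[:2].tolist()+[a]]*4)+np.r_[np.zeros((1,3)),np.diag([.005,.005,.2])])) for a in (-.8,-.3,.3,.8)),key=lambda r:r.fun)
    return best.x[:2].round(4),np.degrees(best.x[2]).round(1),best.fun,t.mean(0).round(4),P[:,2].max().round(4),len(P)
if __name__=="__main__":
    import sys
    f=dict(np.load(sys.argv[1]));print(fit(f))
    H,S,V=cv2.split(cv2.cvtColor(f['im'],cv2.COLOR_RGB2HSV))
    P,u,v=world(f['d'],f['K'],f['T'],(H>20)&(H<35)&(S>150)&(V>100));P=P[(P[:,0]>.48)&(abs(P[:,2]-.074)<.006)]
    print([np.round(x,4) for x in cv2.minAreaRect(P[:,:2].astype(np.float32))],np.median(P[:,2]))
E
python3 fit.py w1.npz
```

```text
(array([0.5557, 0.187 ]), np.float64(-9.1), np.float64(0.5947544902359555), array([0.5556, 0.1871, 0.1245]), np.float64(0.1269), 3688)
[array([0.557 , 0.1864]), array([0.0975, 0.0993]), np.float64(80.6071)] 0.07423701477511294
```

```bash
python3 -m handwheel '[[[0,0,0],[0.59,0.4,0],1],[[0,0,0],[0.59,0.4,0],1],[[0,0,0],[0,0,-0.9],1],[[0,0,0],[0,0,-0.9],1],[[0,0,0],[0,0,-0.1],1]]'
python3 -m handwheel '[[[0,0,0],[0,0,0],1],[[0,0,0],[0,0,0],1]]'
```

```text
time: 2.65
tool_pos: [0.5518, 0.1834, 0.153]
ee_rot: [-3.13, 0.007, 1.285]
wrist_force: [-1.4, -1.1, -1.1]
width: 0.0003
finger_force: 0.0
time: 2.85
tool_pos: [0.5578, 0.1857, 0.1638]
ee_rot: [3.137, -0.003, 1.286]
wrist_force: [0.1, -0.1, 0.2]
width: 0.0004
finger_force: 0.0
```

```bash
python3 -m handwheel '[[[0,0,0],[0,0,-0.1],1],[[0,0,0],[0,0,-0.1],1],[[0,0,0],[0,0,-0.05],1],[[0,0,0],[0,0,0],1]]'
```

```text
time: 3.25
tool_pos: [0.5562, 0.1862, 0.1474]
ee_rot: [-3.141, 0.0, 1.287]
wrist_force: [0.9, 0.3, -0.5]
width: 0.0004
finger_force: 0.0
```

```bash
python3 -m handwheel '[[[0,0,0],[0,0,-0.06],1],[[0,0,0],[0,0,-0.06],1],[[0,0,0],[0,0,0],1]]';  python3 -m handwheel '[[[0,0,0],[0,0,-0.04],1],[[0,0,0],[0,0,0],1]]'
```

```text
time: 3.55
tool_pos: [0.556, 0.1861, 0.1408]
ee_rot: [-3.141, 0.001, 1.287]
wrist_force: [-0.6, 0.6, -0.0]
width: 0.0004
finger_force: 0.0
time: 3.75
tool_pos: [0.5562, 0.1862, 0.1393]
ee_rot: [-3.141, 0.0, 1.287]
wrist_force: [0.5, -1.0, -0.8]
width: 0.0004
finger_force: 0.0
```

```bash
cat > look.py <<'E'
import sys
from h import *
from bench import robot
from scipy.spatial.transform import Rotation as R
o=robot.get_obs();im,d=robot.snapshot("wrist");c=robot.calibration("wrist")
T=np.eye(4);T[:3,:3]=R.from_euler('xyz',o['ee_rot']).as_matrix();T[:3,3]=o['tool_pos'];T=T@c['hand_eye']
np.savez("w.npz",im=im,d=d,K=c['mtx'],T=T)
s,_=robot.snapshot("scene")
a=cv2.resize(s[130:220,270:360],(384,384),interpolation=2)
cv2.imwrite(f"pics/{sys.argv[1]}.png",np.hstack([im[:,100:484],a])[...,::-1])
print(o['tool_pos'],o['wrist_force'])
E
python3 look.py l1
```

```text
[0.55623598 0.18617448 0.13926731] [ 0.5034581  -1.00732692 -0.84410245]
```

View pics/l1.png

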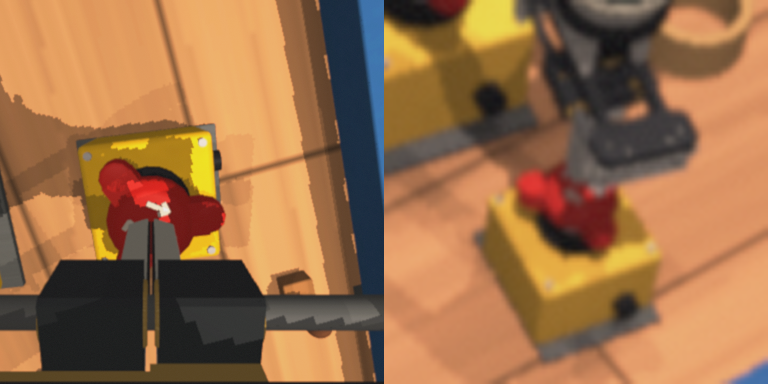

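The view shows the fingertips at about (152,222), on or just in front of the dome (arrow at (158,208)). I'll check with depth.

```bash
python3 - <<'E'
from h import *
f=np.load("w.npz");d,K,T=f['d'],f['K'],f['T']
for (u,v) in [(250,226),(235,240),(265,240),(250,214),(258,209),(250,195),(235,185),(210,180),(310,212),(250,175)]:
    m=np.zeros(d.shape,bool);m[v-1:v+2,u-1:u+2]=1
    P,_,_=world(d,K,T,m);print((u,v),np.median(P,0).round(4),f['im'][v,u])
# tip (0,0,.025) projected
C=np.linalg.inv(T)
import scipy
tcp=T@np.linalg.inv(T)
from bench import robot
o=robot.get_obs()
for z in (.114,.124,.116):
    p=C@np.r_[o['tool_pos'][:2],z,1];q=K@p[:3];print(z,q[:2]/q[2])
E
sed -i 's/if __name__/F=fit\nif __name__/' fit.py; python3 fit.py w.npz
```

```text
(250, 226) [0.5582 0.1941 0.1438] [64 26 24]
(235, 240) [0.552  0.1976 0.1676] [96 91 83]
(265, 240) [0.5656 0.1936 0.1674] [95 91 82]
(250, 214) [0.5582 0.1946 0.1238] [113  25  25]
(258, 209) [0.564  0.1967 0.1254] [211 191 166]
(250, 195) [0.5616 0.2059 0.1241] [229  56  48]
(235, 185) [0.5544 0.2136 0.1205] [239  60  50]
(210, 180) [0.541  0.2209 0.1208] [154  36  31]
(310, 212) [0.5938 0.1845 0.1203] [113  25  22]
(250, 175) [0.5632 0.2101 0.0814] [50 26 26]
0.114 [250.86445467 221.87897517]
0.124 [250.85782829 227.31648196]
0.116 [250.86317845 222.9262261 ]
(array([0.5565, 0.1953]), np.float64(-17.2), np.float64(16.063994098065784), array([0.5593, 0.1942, 0.1261]), np.float64(0.1774), 5647)
[array([0.5573, 0.1875]), array([0.0985, 0.098 ]), np.float64(80.4501)] 0.07430980602907006
```

Run:
```python
from h import *
from bench import robot
print(robot.get_obs()['tool_pos'],robot.get_obs()['wrist_force'],robot.get_obs()['joint_torque'])
f=np.load("w.npz");d,K,T=f['d'],f['K'],f['T']
for u in (240,262):
  for v in range(208,244,3):
    m=np.zeros(d.shape,bool);m[v,u]=1
    P,_,_=world(d,K,T,m);print((u,v),P.round(3).tolist(),f['im'][v,u])
```

```text
[0.5563823  0.18619381 0.13958658] [-0.04152298  0.05515202  1.08435299] [ 1.91896994e-03 -3.78285241e+01 -2.96480477e+01  7.24416738e-02
 -2.08786520e-02 -7.10610084e-05]
(240, 208) [[0.554, 0.2, 0.124]] [120  29  25]
(240, 211) [[0.553, 0.198, 0.124]] [113  24  23]
(240, 214) [[0.552, 0.196, 0.123]] [113  26  24]
(240, 217) [[0.552, 0.194, 0.124]] [112  25  21]
(240, 220) [[0.553, 0.197, 0.137]] [106  60  54]
(240, 223) [[0.553, 0.197, 0.143]] [96 91 83]
(240, 226) [[0.553, 0.197, 0.147]] [97 92 84]
(240, 229) [[0.554, 0.197, 0.152]] [95 91 82]
(240, 232) [[0.554, 0.197, 0.158]] [95 90 82]
(240, 235) [[0.554, 0.197, 0.16]] [95 90 83]
(240, 238) [[0.554, 0.197, 0.164]] [96 92 83]
(240, 241) [[0.554, 0.197, 0.168]] [95 91 83]
(262, 208) [[0.566, 0.196, 0.125]] [234 223 201]
(262, 211) [[0.566, 0.194, 0.124]] [235 222 199]
(262, 214) [[0.565, 0.193, 0.125]] [235 223 199]
(262, 217) [[0.565, 0.191, 0.124]] [227  79  67]
(262, 220) [[0.564, 0.189, 0.124]] [205  67  59]
(262, 223) [[0.565, 0.194, 0.144]] [95 92 83]
(262, 226) [[0.565, 0.194, 0.148]] [96 91 83]
(262, 229) [[0.565, 0.194, 0.153]] [96 91 83]
(262, 232) [[0.565, 0.194, 0.157]] [96 91 83]
(262, 235) [[0.564, 0.194, 0.161]] [96 91 82]
(262, 238) [[0.564, 0.194, 0.165]] [95 90 82]
(262, 241) [[0.564, 0.194, 0.169]] [95 91 83]
```

The dome is still out at 124 mm and the visible finger ends are about 15 mm above it, with no contact yet. I'll keep going down carefully, watching the force.

```bash
python3 -m handwheel '[[[0,0,0],[0,0,-0.06],1],[[0,0,0],[0,0,0],1]]';  python3 -m handwheel '[[[0,0,0],[0,0,-0.06],1],[[0,0,0],[0,0,0],1]]'; python3 -m handwheel '[[[0,0,0],[0,0,-0.06],1],[[0,0,0],[0,0,0],1]]'
```

```text
time: 4.05
tool_pos: [0.5561, 0.1861, 0.1361]
ee_rot: [-3.141, 0.0, 1.287]
wrist_force: [0.3, 1.7, 0.1]
width: -0.0
finger_force: 0.0
time: 4.25
tool_pos: [0.5561, 0.1861, 0.133]
ee_rot: [-3.141, 0.0, 1.287]
wrist_force: [0.0, 0.6, 0.2]
width: 0.0001
finger_force: 0.0
time: 4.45
tool_pos: [0.5561, 0.1861, 0.1301]
ee_rot: [-3.141, 0.0, 1.287]
wrist_force: [0.2, -0.2, 0.2]
width: 0.0002
finger_force: 0.0
```

```bash
python3 -m handwheel '[[[0,0,0],[0,0,-0.06],1],[[0,0,0],[0,0,0],1]]';  python3 -m handwheel '[[[0,0,0],[0,0,-0.06],1],[[0,0,0],[0,0,0],1]]'; python3 look.py l2
python3 - <<'E'
from h import *
f=np.load("w.npz");d,K,T=f['d'],f['K'],f['T']
for u in (240,262):
  for v in range(205,232,4):
    m=np.zeros(d.shape,bool);m[v,u]=1
    P,_,_=world(d,K,T,m);print((u,v),P.round(3).tolist(),f['im'][v,u])
E
```

```text
time: 4.65
tool_pos: [0.5566, 0.1862, 0.1278]
ee_rot: [3.141, -0.0, 1.287]
wrist_force: [-0.7, 0.2, 1.6]
width: 0.0003
finger_force: 1.0
time: 4.85
tool_pos: [0.5567, 0.1862, 0.1251]
ee_rot: [3.141, -0.001, 1.287]
wrist_force: [0.0, -0.1, 3.6]
width: 0.0006
finger_force: 1.8
[0.55666291 0.1862326  0.12513772] [ 0.02851351 -0.11098581  3.58623593]
(240, 205) [[0.556, 0.205, 0.121]] [224  52  43]
(240, 209) [[0.555, 0.202, 0.121]] [218  48  41]
(240, 213) [[0.554, 0.2, 0.12]] [113  28  26]
(240, 217) [[0.554, 0.198, 0.121]] [113  26  23]
(240, 221) [[0.554, 0.197, 0.126]] [98 82 74]
(240, 225) [[0.554, 0.197, 0.132]] [94 90 82]
(240, 229) [[0.554, 0.197, 0.139]] [95 91 82]
(262, 205) [[0.568, 0.201, 0.121]] [229  58  49]
(262, 209) [[0.567, 0.199, 0.121]] [220 201 174]
(262, 213) [[0.567, 0.197, 0.122]] [230 218 196]
(262, 217) [[0.566, 0.195, 0.122]] [224 207 181]
(262, 221) [[0.565, 0.194, 0.126]] [101  95  85]
(262, 225) [[0.565, 0.194, 0.132]] [95 90 82]
(262, 229) [[0.565, 0.194, 0.14]] [94 90 82]
```

View pics/l2.png

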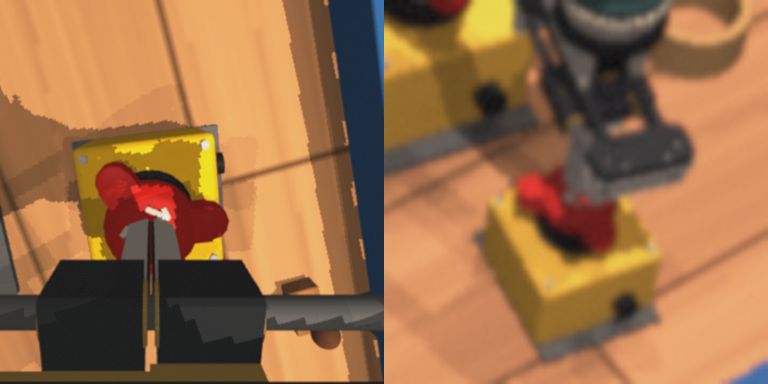

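Contact: the force is 3.6 N and the dome has sunk to 121 mm. In practice the fingertips end only about 4 mm beyond the reported TCP. I'll press on.

```bash
python3 -m handwheel '[[[0,0,0],[0,0,-0.05],1],[[0,0,0],[0,0,-0.05],1],[[0,0,0],[0,0,0],1]]';  python3 -m handwheel '[[[0,0,0],[0,0,-0.03],1],[[0,0,0],[0,0,0],1]]'
```

```text
time: 5.25
tool_pos: [0.5567, 0.1863, 0.1193]
ee_rot: [3.141, -0.0, 1.287]
wrist_force: [0.3, 0.7, 3.6]
width: 0.0008
finger_force: 2.0
time: 5.45
tool_pos: [0.5567, 0.1862, 0.1187]
ee_rot: [3.141, -0.0, 1.287]
wrist_force: [-0.2, -0.5, 4.7]
width: 0.0002
finger_force: 2.8
```

```bash
python3 -m handwheel '[[[0,0,0],[0,0,-0.04],1],[[0,0,0],[0,0,0],1]]';  python3 -m handwheel '[[[0,0,0],[0,0,-0.03],1],[[0,0,0],[0,0,0],1]]'
```

```text
time: 5.65
tool_pos: [0.5569, 0.1863, 0.1186]
ee_rot: [3.139, -0.001, 1.287]
wrist_force: [-2.3, -0.3, 10.9]
width: 0.0006
finger_force: 5.6
time: 5.85
tool_pos: [0.5571, 0.1863, 0.1185]
ee_rot: [3.138, -0.002, 1.287]
wrist_force: [-4.1, -2.2, 16.5]
width: 0.0004
finger_force: 7.7
```

Hard stop reached at 16 N. I'll lift and check that it latched.

```bash
python3 -m handwheel '[[[0,0,0],[0,0,0.1],1],[[0,0,0],[0,0,0.5],1],[[0,0,0],[0,0,0.6],1],[[0,0,0],[0,-0.8,0.4],1],[[0,0,0],[0,0,0],1]]'
python3 look.py l3; python3 fit.py w.npz
```

```text
time: 6.35
tool_pos: [0.5578, 0.1434, 0.1975]
ee_rot: [3.136, -0.0, 1.284]
wrist_force: [-0.2, -0.0, 0.7]
width: 0.0005
finger_force: 0.0
[0.55784269 0.14338103 0.19745005] [-0.1528728  -0.04612329  0.65771016]
(array([0.5569, 0.187 ]), np.float64(-9.1), np.float64(0.4443062027775298), array([0.5562, 0.187 , 0.1163]), np.float64(0.1184), 5028)
[array([0.557 , 0.1868]), array([0.0972, 0.098 ]), np.float64(80.5939)] 0.0743571613393238
```

It's latched (top at 116 mm, lobe angle unchanged). Next I go to the counter-clockwise side of lobe a.

```bash
python3 -m handwheel '[[[0,0,0],[0.46,0.62,0],1],[[0,0,0],[0.46,0.62,0],1],[[0,0,0],[0,0,-0.5],1],[[0,0,0],[0,0,-0.4],1],[[0,0,0],[0,0,0],1]]'; python3 -m handwheel '[[[0,0,0],[0,0,0],1],[[0,0,0],[0,0,0],1]]'
```

```text
time: 6.95
tool_pos: [0.599, 0.2087, 0.1426]
ee_rot: [-3.131, 0.006, 1.289]
wrist_force: [0.2, 0.2, -1.2]
width: 0.0003
finger_force: 0.0
time: 7.15
tool_pos: [0.6026, 0.2085, 0.1504]
ee_rot: [3.141, -0.001, 1.288]
wrist_force: [1.0, 0.1, -0.0]
width: 0.0004
finger_force: 0.0
```

```bash
python3 -m handwheel '[[[0,0,0],[0,0,-0.25],1],[[0,0,0],[0,0,-0.25],1],[[0,0,0],[0,0,-0.25],1],[[0,0,0],[0,0,-0.2],1],[[0,0,0],[0,0,0],1]]'; python3 -m handwheel '[[[0,0,0],[0,0,0],1],[[0,0,0],[0,0,0],1]]'; python3 look.py l4
```

```text
time: 7.65
tool_pos: [0.6008, 0.2077, 0.099]
ee_rot: [-3.137, 0.003, 1.287]
wrist_force: [0.2, 0.4, -0.3]
width: 0.0008
finger_force: 0.0
time: 7.85
tool_pos: [0.6028, 0.2083, 0.1028]
ee_rot: [3.14, -0.001, 1.287]
wrist_force: [0.5, -0.5, 0.2]
width: 0.0003
finger_force: 0.0
[0.60280613 0.20828703 0.10275104] [ 0.51580981 -0.52565469  0.22869968]
```

View pics/l4.png

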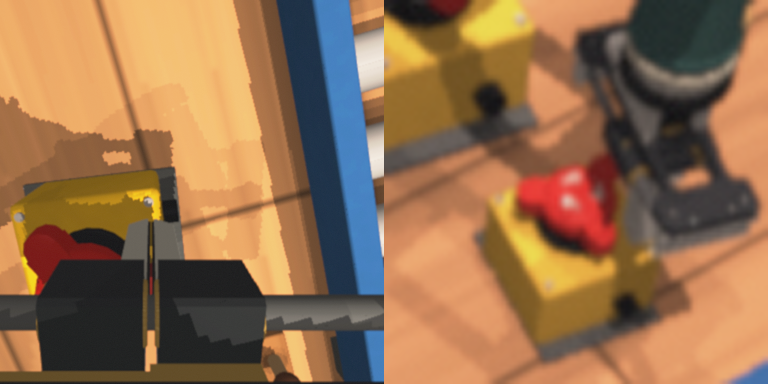

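The fingertips are beside lobe a on its counter-clockwise side, at lobe height. Now I'll push it round.

```bash
python3 -m handwheel '[[[0,0,0],[-0.02,-0.18,0],1],[[0,0,-0.05],[0.03,-0.18,0],1],[[0,0,-0.09],[0,-0.16,0],1],[[0,0,0],[0,0,0],1]]'; python3 -m handwheel '[[[0,0,-0.09],[-0.03,-0.16,0],1],[[0,0,0],[0,0,0],1]]'
```

```text
time: 8.35
tool_pos: [0.6032, 0.1813, 0.1027]
ee_rot: [3.141, -0.001, 1.066]
wrist_force: [0.6, -0.5, 1.2]
width: 0.0004
finger_force: 0.3
time: 8.55
tool_pos: [0.6021, 0.1737, 0.1028]
ee_rot: [3.14, -0.001, 0.928]
wrist_force: [1.1, 0.6, 0.8]
width: 0.0006
finger_force: 0.9
```

```bash
python3 -m handwheel '[[[0,0,-0.09],[-0.06,-0.15,0],1],[[0,0,-0.05],[-0.06,-0.1,0],1],[[0,0,0],[0,0,0],1]]'; python3 look.py l5; python3 fit.py w.npz
```

```text
time: 8.85
tool_pos: [0.5959, 0.1616, 0.1027]
ee_rot: [3.141, -0.001, 0.71]
wrist_force: [1.8, 1.7, 1.0]
width: 0.0004
finger_force: 1.0
[0.59586941 0.16156279 0.1027013 ] [1.76775641 1.65536696 1.00565218]
(array([0.5678, 0.1988]), np.float64(-60.9), np.float64(23.295682610342876), array([0.5624, 0.1969, 0.1273]), np.float64(0.2162), 5807)
[array([0.5579, 0.1877]), array([0.0964, 0.0988]), np.float64(80.2485)] 0.07431049072170202
```

View pics/l5.png

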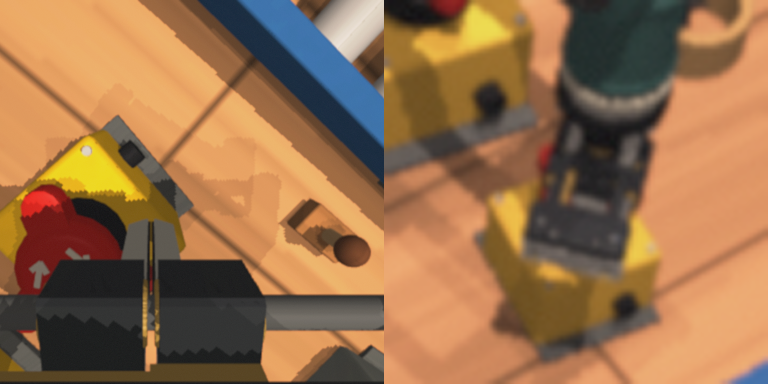

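```bash
python3 - <<'E'
from h import *
f=np.load("w.npz");H,S,V=cv2.split(cv2.cvtColor(f['im'],cv2.COLOR_RGB2HSV));H=H.astype(int)
P,u,v=world(f['d'],f['K'],f['T'],((H<6)|(H>174))&(S>150)&(V>60))
P=P[(np.hypot(P[:,0]-.5565,P[:,1]-.187)<.022)&(P[:,2]<.135)];print(len(P),np.percentile(P[:,2],[10,50,90]).round(4))
E
python3 -m handwheel '[[[0,0,0.05],[0.06,0.1,0],1],[[0,0,0.09],[0.06,0.15,0],1],[[0,0,0.09],[0.03,0.16,0],1],[[0,0,0.09],[0,0.16,0],1],[[0,0,0.05],[-0.03,0.18,0],1]]'
python3 -m handwheel '[[[0,0,0],[0.05,0.25,0],1],[[0,0,0],[0,0,0],1],[[0,0,0],[0,0,0.8],1],[[0,0,0],[0,-0.9,0.4],1],[[0,0,0],[0,-0.9,0.4],1]]'
python3 look.py l6; python3 fit.py w.npz
```

```text
1705 [0.1229 0.1237 0.1246]
time: 9.45
tool_pos: [0.6012, 0.1996, 0.1018]
ee_rot: [-3.141, 0.001, 1.295]
wrist_force: [0.5, 0.4, -0.1]
width: 0.0003
finger_force: 0.1
time: 9.95
tool_pos: [0.6039, 0.1216, 0.1832]
ee_rot: [3.141, 0.0, 1.29]
wrist_force: [0.2, -1.1, -0.1]
width: 0.0007
finger_force: 0.0
[0.60389333 0.12161133 0.183228  ] [ 0.19332349 -1.05016763 -0.10340829]
(array([0.5575, 0.1865]), np.float64(-9.1), np.float64(0.37897080977427366), array([0.5569, 0.1869, 0.1246]), np.float64(0.1264), 6354)
[array([0.5574, 0.1868]), array([0.0969, 0.0986]), np.float64(80.7102)] 0.07428183901281127
```

Red is out (124.6 mm) and home (-9.1°). On to the green button.

```bash
python3 -m handwheel '[[[0,0,0],[-0.2,-0.95,0.2],1],[[0,0,0],[-0.2,-0.95,0.2],1],[[0,0,0],[-0.2,-0.95,0.2],1],[[0,0,0],[-0.1,-0.9,0],1],[[0,0,0],[0,0,0],1]]'
python3 -m handwheel '[[[0,0,0],[0,-0.9,0],1],[[0,0,0],[0,0,0],1],[[0,0,0],[0,0,0],1]]'
cat > g.py <<'E'
from h import *
f=np.load("w.npz");H,S,V=cv2.split(cv2.cvtColor(f['im'],cv2.COLOR_RGB2HSV));H=H.astype(int)
for n,m in (("green",(H>45)&(H<85)&(S>110)),("grey",(S<60)&(V>50))):
    P,u,v=world(f['d'],f['K'],f['T'],m);k=(abs(P[:,2]-(.073 if n=="green" else .056))<.006)&(np.hypot(P[:,0]-.57,P[:,1]+.165)<.13)
    if n=="green": k&=np.hypot(P[:,0]-.57,P[:,1]+.12)<.03
    P=P[k];
    if len(P)>3: print(n,len(P),np.median(P,0).round(4),[np.round(x,4) for x in cv2.minAreaRect(P[:,:2].astype(np.float32))])
E
python3 look.py l7;python3 g.py
```

```text
time: 10.55
tool_pos: [0.5681, -0.0707, 0.212]
ee_rot: [3.142, 0.002, 1.28]
wrist_force: [0.5, 0.7, -0.1]
width: 0.0001
finger_force: 0.0
time: 10.85
tool_pos: [0.5688, -0.1103, 0.2112]
ee_rot: [-3.14, -0.001, 1.287]
wrist_force: [-0.0, -0.2, 0.4]
width: -0.0
finger_force: 0.0
[ 0.56878281 -0.11026689  0.21122055] [-0.03858837 -0.19564164  0.41151594]
green 725 [ 0.5673 -0.1198  0.0782] [array([ 0.5672, -0.1204]), array([0.0332, 0.0333]), np.float64(60.5068)]
grey 4541 [ 0.5875 -0.1293  0.0563] [array([ 0.5698, -0.1497]), array([0.0799, 0.1382]), np.float64(5.5036)]
```

View pics/l7.png

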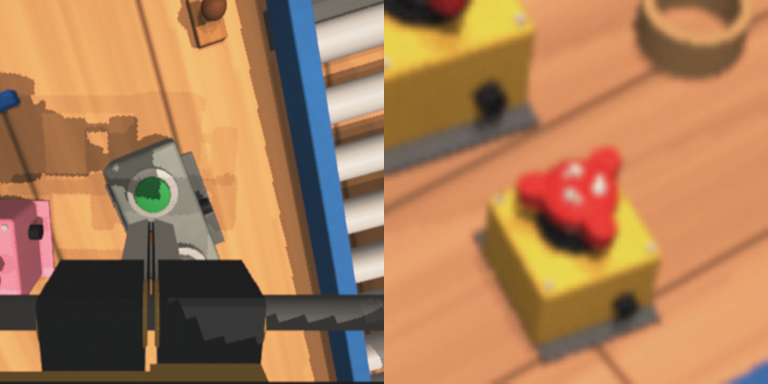

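The red button is visibly out and home, and the green one is at (152,190). Now I go down over green.

```bash
python3 -m handwheel '[[[0,0,0],[-0.03,-0.2,0],1],[[0,0,0],[0,0,-0.8],1],[[0,0,0],[0,0,-0.7],1],[[0,0,0],[0,0,-0.6],1],[[0,0,0],[0,0,0],1]]'
python3 -m handwheel '[[[0,0,0],[0,0,0],1],[[0,0,0],[0,0,0],1],[[0,0,0],[0,0,0],1]]'
```

```text
time: 11.45
tool_pos: [0.5639, -0.1192, 0.1016]
ee_rot: [-3.131, -0.0, 1.289]
wrist_force: [-0.5, 1.4, -0.1]
width: 0.0005
finger_force: 0.0
time: 11.75
tool_pos: [0.5689, -0.1212, 0.1099]
ee_rot: [3.137, 0.0, 1.288]
wrist_force: [0.6, 0.6, 0.6]
width: 0.0006
finger_force: 0.0
```

```bash
python3 -m handwheel '[[[0,0,0],[0,0,-0.15],1],[[0,0,0],[0,0,-0.15],1],[[0,0,0],[0,0,-0.12],1],[[0,0,0],[0,0,0],1],[[0,0,0],[0,0,0],1]]'
python3 -m handwheel '[[[0,0,0],[0,0,-0.06],1],[[0,0,0],[0,0,-0.06],1],[[0,0,0],[0,0,0],1]]'
python3 -m handwheel '[[[0,0,0],[0,0,-0.05],1],[[0,0,0],[0,0,0],1]]'
```

```text
time: 12.25
tool_pos: [0.5671, -0.1207, 0.0856]
ee_rot: [-3.141, -0.0, 1.287]
wrist_force: [0.8, -0.7, 0.0]
width: 0.0004
finger_force: 0.0
time: 12.55
tool_pos: [0.5678, -0.121, 0.0805]
ee_rot: [3.14, 0.0, 1.287]
wrist_force: [-0.3, 0.1, 3.4]
width: 0.0006
finger_force: 1.3
time: 12.75
tool_pos: [0.5678, -0.1209, 0.0781]
ee_rot: [3.14, 0.0, 1.287]
wrist_force: [0.2, -0.3, 3.7]
width: 0.0003
finger_force: 2.0
```

```bash
python3 -m handwheel '[[[0,0,0],[0,0,-0.05],1],[[0,0,0],[0,0,0],1]]'
python3 -m handwheel '[[[0,0,0],[0,0,-0.05],1],[[0,0,0],[0,0,0],1]]'; python3 -m handwheel '[[[0,0,0],[0,0,-0.04],1],[[0,0,0],[0,0,0],1]]'
```

```text
time: 12.95
tool_pos: [0.5679, -0.121, 0.0768]
ee_rot: [3.14, 0.0, 1.287]
wrist_force: [-1.6, 0.6, 9.2]
width: 0.0003
finger_force: 4.4
time: 13.15
tool_pos: [0.568, -0.121, 0.0766]
ee_rot: [3.139, 0.0, 1.287]
wrist_force: [-4.2, 1.9, 17.0]
width: 0.0007
finger_force: 8.4
time: 13.35
tool_pos: [0.568, -0.121, 0.0765]
ee_rot: [3.138, 0.0, 1.288]
wrist_force: [-7.9, 2.4, 22.9]
width: 0.0004
finger_force: 11.6
```

Hard stop at 6 mm travel. I'll let go and check.

```bash
python3 -m handwheel '[[[0,0,0],[0,0,0.2],1],[[0,0,0],[0,0,0.7],1],[[0,0,0],[0,0,0.9],1],[[0,0,0],[0,0.5,0.8],1],[[0,0,0],[0,0,0],1]]'
python3 look.py l8;python3 g.py
python3 - <<'E'
from h import *
from bench import robot
print(robot.get_obs()['time'])
old=np.load("top.npz");im,d=robot.snapshot("top")
f=robot.calibration("top");H,S,V=cv2.split(cv2.cvtColor(im,cv2.COLOR_RGB2HSV));H=H.astype(int)
w=np.zeros(H.shape,bool);w[145:210,160:220]=1
P,_,_=world(d,f['mtx'],f['extrinsics'],w&((H<6)|(H>174))&(S>170)&(V>90));P=P[P[:,2]>.085];print("red",len(P),np.percentile(P[:,2],95))
x=(np.abs(im.astype(int)-old['im']).sum(2)>90).astype(np.uint8)
n,l,s,c=cv2.connectedComponentsWithStats(x);print([r.tolist() for r in s[1:] if r[4]>25])
E
```

```text
time: 13.85
tool_pos: [0.5703, -0.0945, 0.2077]
ee_rot: [3.129, -0.002, 1.29]
wrist_force: [0.3, 0.2, 0.6]
width: 0.0004
finger_force: 0.0
[ 0.57031161 -0.09454205  0.20768273] [0.30720864 0.18931867 0.59983365]
green 611 [ 0.5689 -0.1171  0.0782] [array([ 0.5683, -0.1165]), array([0.0264, 0.0333]), np.float64(69.978)]
grey 3846 [ 0.5885 -0.1145  0.0563] [array([ 0.5694, -0.146 ]), array([0.0801, 0.1309]), np.float64(5.6685)]
13.95
red 338 0.12629335975369915
[[140, 89, 202, 295, 18225], [297, 96, 20, 11, 161], [318, 100, 16, 11, 97], [288, 284, 224, 100, 12963], [218, 303, 14, 26, 106], [487, 367, 25, 17, 255], [286, 375, 16, 9, 45]]
```

```bash
python3 -m handwheel '[[[0,0,0],[0,0,0],1],[[0,0,0],[0,0,0],1]]'; python3 -c "
from bench import robot
print(robot.close_job())"
```

```text
time: 14.2
tool_pos: [0.5663, -0.096, 0.198]
ee_rot: [-3.137, 0.0, 1.287]
wrist_force: [-0.5, -0.2, 0.1]
width: 0.0003
finger_force: 0.0
the job is handed in; nothing more can be done
None
```

I handed the job in at about 14 s, with no verdict returned. The red stop was pressed until it latched and turned clockwise until it sprang out and went home, then the green button was pressed fully in and sprang back. I never went near the white button and made no contact with the bystanders.

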